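# Shut and clasp a packed trinket box

## Robot

A 7-joint arm with a two-finger parallel gripper is mounted at the origin on a cart in front of the work surface, level with it; the furniture and walls round the work are solid. World frame = base frame: x ahead of the robot, y to its left, z up, the work surface at z = 0. Lengths are in m, angles in rad, forces in N, time in s.
With the tool pointing down it reaches from about 0.4 to 0.85 m from the base axis. Payload 4.5 kg.
Tool frame: the origin (TCP) lies midway between the tips of the shut fingers; the grasp point (between the pads) lies 19 mm behind it; z points along the fingers, y is the line along which they close (so a half turn about z gives the same grasp; the last joint's range is limited). The gripper opens to 88 mm and grips with 3 to 60 N. Pads are 18 mm wide; open, the fingers measure 123 mm over their backs; the gripper's body (75 mm by 187 mm) begins 45 mm behind the grasp point.
Start: joints at [-1.088, 0.689, -0.195, 1.565, 0.157, 0.902, -0.215], TCP at [0.271, 0.563, 0.239] pointing down, gripper open.
Joint ranges: [-3.01, 3.01], [-0.46, 2.08], [-1.47, 1.51], [0.13, 2.56], [-1, 4.14], [0.04, 2.09], [-2.66, 2.66]. Speed limits (rad/s): [2.57, 2.57, 3.14, 3.14, 3.14, 3.14, 3.14].

## Interface

Orientations are given as a unit quaternion [x, y, z, w].
In Python, from plant import r, eyes, finish_job gives the robot as it stands. The module is installed in compiled form; this text tells all that it offers.
- The arm moves only by the tool move_arm, never from a script. Its argument "motion" is a list of rows, each a list of 7 numbers: the shift along the tool's x, y, z in mm, then the turn, a rotation vector about the tool's x, y, z in degrees, then the closure, from 0 (fully open) to 1 (shut). A call has 1 to 5 rows; each row is the pose to reach, as a shift and turn from the pose commanded when the call began, along the tool's axes at that moment; what a row does not reach only later rows make up. A row lasts 1/8 s, in which the tool goes at most 62.5 mm and 10.7 degrees, less where a joint would pass 70% of its speed; a pose out of reach is approached as far as the arm can. A call with a gripper value outside its range is refused whole. The fingers move at their own pace and stop on an object; "newtons" is the grip in N (left out, the last holds). Time passes only in rows, so rows that repeat a pose let the fingers close. It gives the time, the measured TCP pose, the force, the opening and the grip force at its end, in the units of the state.
- r.get_state(): the state, without advancing time (a new reading comes with each control period).
- eyes.snapshot(name): name is "scene" or "top" or "wrist"; returns a dict with "frame" (420x560x3 uint8, red, green, blue), "z_map" (420x560 float32, m along the optical axis (not along the pixel's ray), 0 where there is no reading), "intrinsics" (3x3 intrinsics, pixels), "world_to_cam" (4x4, takes a point from world to camera coordinates). Camera axes: x right, y down, z forward; pixel columns grow to the right and rows downward; lengths in m; the calibration is good to about 2 mm. A picture is of the moment at which its call begins.
- finish_job(): hands the job in; it is judged then, once.
The state is a dict: "clock": time; "q": joint angles; "qd": joint speeds; "joint_torque": joint torques, N m; "tool_pos": TCP position; "eef_rot": TCP orientation; "contact_force": force on the tool from outside, world axes, zero at the start; "moment": the same for the moment, N m; "opening": opening from 0.0 (shut) to 1.0 (fully open); "finger_force": force on a finger pad.
Only numpy, scipy, OpenCV 4.12 (cv2) and the standard library are available. Lean on these libraries where they do the work, as an engineer would, in place of code of your own. Each camera call takes 0.05 s, during which the arm holds its last target. There are 200 camera calls.

## Task

The open inlaid box is packed with its tealights: gently push its lid all the way shut with the fingertips, and only then push its brass clasp, which stands swung up and out from the lid's front edge, down until it lies flat against the front of the box, as on the box beside it. The box is loose on the table: do not lift it, keep it standing about where it is (a finger's width of slip is fine), and leave the shut box, the sanding block and the round jar behind undisturbed.

Things in the scene. Friction and masses are not known exactly. Their poses are not given: they have to be found in the camera images.
- open_box: inlaid brown wooden box, lid open, loose, 0.33 to 0.6 kg, 114 (x) x 157 (y) x 80 (z) mm when shut. Origin: centre of its underside; +z up; its front (clasp side) faces its own -x, the lid's hinge runs along y at the back. The box below the lid is 50 mm high (x -51 to +54, y -75 to +75 mm); the shut lid fills z 51 to 79 mm. Friction on the table about 0.6
- open_box_lid (a joint): lid angle, rad: 0 shut, grows as it opens up and back, stop at 1.745; starts at 0.9 to 1.45. Stiff hinge (0.12 N m, 1 to 2 N at the lip): the lid stays where it is left. At angle a, its flat outer face passes, in the box's x and z from the hinge, through (-r cos a + h sin a, r sin a + h cos a), with h = 28 mm and r from 1 mm (back) to 110 mm (lip); it is 156 mm wide
- open_box_clasp (a joint): angle of the brass clasp on the lid, rad: 0 flat, hanging down the box's front when the lid is shut; grows as its free end swings out to the front and up, stop at 2.094; starts at 1.6 to 2.05. Light friction (0.002 N m) and damping (0.05 N m per rad/s) hold it at its angle to the lid; it does not fall. Pushed fast, the damping shoves the loose box along: 5 to 10 mm/s is safe
- lid_hinge (a point): point on the lid's hinge axis, middle of the box's back, 51 mm above its underside, 55 mm behind its origin; axes of the box
- lid_lip (a point): middle of the lid's front upper edge, on its outer face, 110 mm from the hinge axis along the lid; moves and turns with the lid (55 mm before the origin, 79 mm up when shut)
- clasp_hinge (a point): the clasp's hinge, in the middle of the lid's front face, 19 mm below the lid's outer face; with the lid shut it lies 53 mm in front of the box's origin at height 60 mm
- clasp_tip (a point): free end of the clasp, 34 mm from its hinge. The clasp is a brass strip 14 mm wide (y) and 3 mm thick; folded flat its free end is at height 26 mm, its outer face 55 mm in front of the box's origin, level with the lid's overhanging lip (z 71 to 79 mm): upright fingers that thicken upward meet the lip first; lean the tips in by about 0.15 rad
- shut_box: a box of the same make, 114 x 157 x 80 mm, already shut and clasped, loose, to the right of the open one; origin centre of its underside, front to its own -x
- block: brown sanding block, 45 x 72 x 26 mm, lying flat and loose between the fronts of the two boxes; origin centre of its underside
- jar: round brown turned wooden jar, 75 mm across, 58 mm high, loose, standing behind the gap between the two boxes; origin centre of its underside

How it is judged:
On the way, in this order (a step that is already met when the one before it is completed fails the run):
1. the lid is pushed fully shut while the clasp is still up (value of joint open_box_lid below 0.03 rad and value of joint open_box_clasp above 0.6 rad), for 0.2 s.
2. the clasp is pushed down flat against the front (value of joint open_box_lid below 0.03 rad and value of joint open_box_clasp below 0.15 rad), for 0.2 s.
At the end, for the whole second after the job is handed in: lid within 0.03 rad of shut (3 mm at the lip), clasp within 0.15 rad of flat (5 mm at its tip), the box standing flat and still on the table within 30 mm of where it started (all of step 2 and distance of open_box from where it was at the start of the episode below 0.03 m and height (world z) of open_box below 0.003 m and angle between open_box's own z axis and vertical below 0.03 rad and linear speed of open_box below 0.02 m/s); the robot touches nothing.
It fails at once if the open box is lifted or tipped up (height (world z) of open_box above 0.008 m or angle between open_box's own z axis and vertical above 0.12 rad).
It fails at once if the open box is shoved more than 40 mm (distance of open_box from where it was at the start of the episode above 0.04 m).
It fails at once if the fingers press on the box or pinch it with more than 40 N (contact force between the fingers and open_box above 40 N).
It fails at once if the shut box, the sanding block or the jar is moved more than 15 mm (distance of any of shut_box, block, jar from where it was at the start of the episode above 0.015 m).
It also fails if it takes over 58 s, if anything falls off the work surface, if the arm or the gripper's body presses on something with over 40 N, if the wrist force passes 120 N, or if a joint passes its speed limit or range.

## Working session

There is one attempt and no reset: what is moved stays moved. The work goes in short steps, Python scripts to look and compute and a tool call to move; the robot and the scene stay as the last step left them, time stands still between calls to the robot, and variables do not carry over. Pictures are saved under pics/ and viewed, at most 11 in all, crops included, and the job is handed in when it is done.

Besides the shell and the picture viewer there is one more tool, called after ">>>" by a JSON object that holds its "op" and its "data". move_arm: Moves the arm, as the interface text tells. Its arguments: {"type":"object","properties":{"motion":{"type":"array","items":{"type":"array","items":{"type":"number"}}},"newtons":{"type":"number"}},"required":["motion"]}

```bash
mkdir -p pics; python3 - <<'E'
from plant import r,eyes
import cv2,numpy as np
s=r.get_state();print(s['clock'],s['tool_pos'],s['eef_rot'],s['opening'])
for n in('scene','top'):
    d=eyes.snapshot(n);cv2.imwrite(f'pics/{n}0.png',d['frame'][:,:,::-1]);np.savez(f'{n}0.npz',**d)
    print(np.linalg.inv(d['world_to_cam']).round(3),d['intrinsics'])
E
```

```text
0.0 [0.27090654 0.56252959 0.23791841] [ 2.22450296e-01  9.74943595e-01 -9.10319973e-04 -1.52004426e-04] 0.9974410680061294
[[ 0.725 -0.265  0.636  0.012]
 [-0.689 -0.312  0.654 -0.497]
 [ 0.025 -0.912 -0.409  0.428]
 [ 0.     0.     0.     1.   ]] [[391.12798033   0.         280.17390215]
 [  0.         391.12798033 210.65655537]
 [  0.           0.           1.        ]]
[[-0.014 -0.983  0.184  0.418]
 [-1.     0.014  0.002  0.08 ]
 [-0.004 -0.184 -0.983  0.92 ]
 [ 0.     0.     0.     1.   ]] [[436.11928765   0.         279.4998983 ]
 [  0.         436.11928765 205.24429685]
 [  0.           0.           1.        ]]
```

View pics/scene0.png

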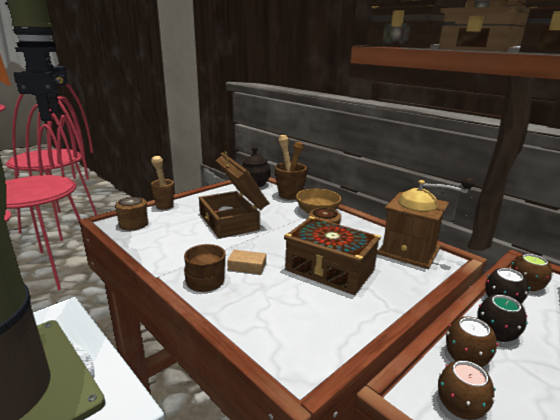

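View pics/top0.png

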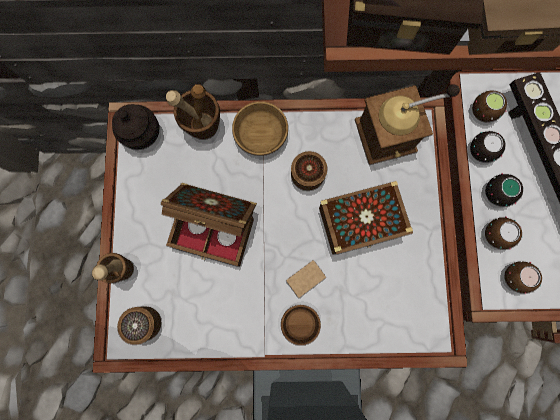

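The scene view shows the open box at about (230,200), lid up and back. The top view shows it at (205,225), with its front facing down the image and slightly left. The block is at (306,279) and the jar at (309,170).

```bash
cat > h.py <<'E'
import numpy as np,cv2
def cloud(d):
    z=d['z_map'];K=d['intrinsics'];v,u=np.indices(z.shape)
    p=np.stack([(u-K[0,2])/K[0,0]*z,(v-K[1,2])/K[1,1]*z,z],-1)
    T=np.linalg.inv(d['world_to_cam']);w=p@T[:3,:3].T+T[:3,3];w[z==0]=np.nan;return w
def proj(d,P):
    T=d['world_to_cam'];c=np.atleast_2d(P)@T[:3,:3].T+T[:3,3];q=c@d['intrinsics'].T;return q[:,:2]/q[:,2:]
E
python3 - <<'E'
from h import *
from scipy.optimize import least_squares
t=dict(np.load('top0.npz'));s=dict(np.load('scene0.npz'))
W=cloud(t);S=cloud(s)
# rough
for n,(u,v) in dict(lidc=(210,203),rimfl=(170,246),rimfr=(240,262),rimr=(253,235),block=(306,279),jar=(309,170),shut=(366,216)).items(): print(n,W[v,u].round(3))
c=W[230,207][:2]
A=W[165:275,150:265].reshape(-1,3); B=S[145:245,190:275].reshape(-1,3)
P=np.vstack([A,B]);P=P[np.isfinite(P).all(1)&(P[:,2]>.012)&(P[:,2]<.25)]
P=P[np.hypot(*(P[:,:2]-c).T)<.2];print(len(P))
def sd(p,lo,hi):
    m=(np.array(lo)+hi)/2;h=(np.array(hi)-lo)/2;q=abs(p-m)-h
    return np.linalg.norm(np.maximum(q,0),axis=1)+np.minimum(q.max(1),0)
def loc(p,a):
    x,y,th=p[:3];d=P-[x,y,0];C,Sn=np.cos(th),np.sin(th)
    return np.c_[d[:,0]*C+d[:,1]*Sn,-d[:,0]*Sn+d[:,1]*C,d[:,2]]
def f(p):
    b=loc(p,0);a=p[3];X=b[:,0]-.055;Z=b[:,2]-.051
    L=np.c_[-X*np.cos(a)+Z*np.sin(a),b[:,1],X*np.sin(a)+Z*np.cos(a)]
    e1=sd(b,[-.051,-.075,0],[.054,.075,.05]);e2=sd(L,[.001,-.078,0],[.110,.078,.028])
    e=np.where(abs(e1)<abs(e2),e1,e2)
    return np.clip(e,-.02,.02)
best=None
for th in np.arange(-.6,.61,.2):
  for a in(.9,1.15,1.4):
    o=least_squares(f,[c[0],c[1],th,a],loss='soft_l1',f_scale=.002)
    if best is None or o.cost<best.cost:best=o
print(best.x,best.cost,np.median(abs(f(best.x))),np.sort([0]))
np.save('box.npy',best.x)
x,y,th,a=best.x
R=lambda q:np.array([x+q[0]*np.cos(th)-q[1]*np.sin(th),y+q[0]*np.sin(th)+q[1]*np.cos(th),q[2]])
pts=[]
for yy in(-.075,.075):
    for xx in(-.051,.054): pts.append(R([xx,yy,.05]))
for yy in(-.078,.078):
    for r,h in((.001,.028),(.11,.028),(.11,0)): pts.append(R([.055-r*np.cos(a)+h*np.sin(a),yy,.051+r*np.sin(a)+h*np.cos(a)]))
print('lip',R([.055-.11*np.cos(a)+.028*np.sin(a),0,.051+.11*np.sin(a)+.028*np.cos(a)]))
ims=[]
for d,(x0,y0,x1,y1) in((t,(140,150,340,300)),(s,(180,130,280,250))):
    k=4 if d is t else 5
    im=cv2.resize(d['frame'][y0:y1,x0:x1,::-1],None,fx=k if d is s else 2.5*1.6,fy=k if d is s else 4)
    for q in proj(d,pts): cv2.circle(im,tuple(((q-[x0,y0]+.5)*k).astype(int).tolist()),4,(255,255,0),1)
    ims.append(im)
cv2.imwrite('pics/a.png',ims[0]);cv2.imwrite('pics/b.png',ims[1])
E
```

```text
lidc [0.574 0.211 0.118]
rimfl [0.501 0.301 0.05 ]
rimfr [0.469 0.164 0.024]
rimr [0.527 0.138 0.   ]
block [0.433 0.03  0.026]
jar [0.651 0.02  0.061]
shut [ 0.551 -0.087  0.079]
7307
[ 0.53110925  0.22240033 -0.28229462  0.99900568] 0.035242966060814535 0.0012910656275818624 [0]
lip [0.54937725 0.21710188 0.15865455]
```

View pics/a.png

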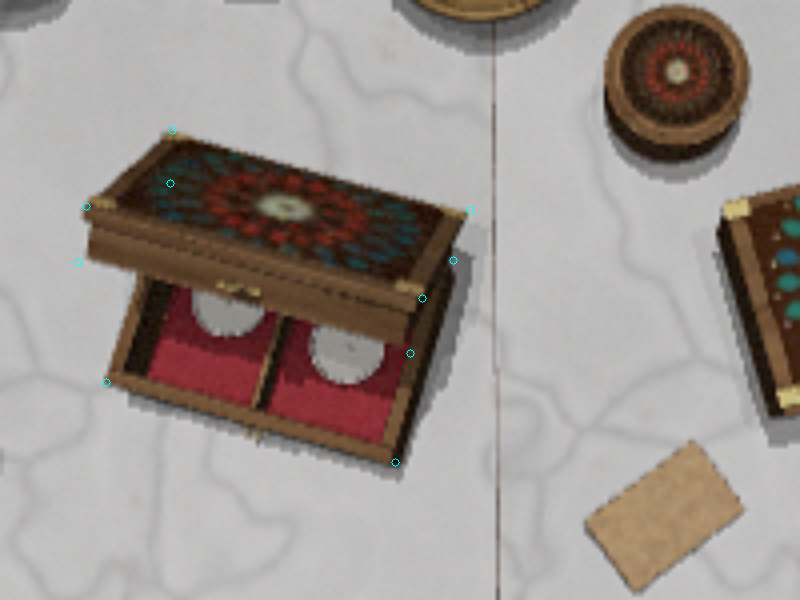

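View pics/b.png

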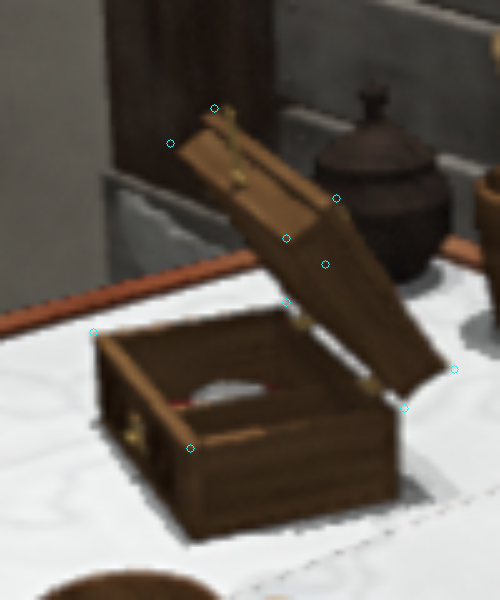

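```bash
cat >> h.py <<'E'
from scipy.spatial.transform import Rotation as Ro
def plan(targets,lean=0):
    """box-frame TCP targets (mm) + lean -> rows in the present tool axes"""
    from plant import r
    s=r.get_state();x,y,th,a=np.load('box.npy')
    Rb=Ro.from_euler('z',th);Rt=Ro.from_quat(s['eef_rot'])
    loc=Rb.inv().apply(s['tool_pos']-[x,y,0])*1e3
    goal=Rb*Ro.from_matrix(np.array([[-1,0,0],[0,1,0],[0,0,-1.]]).T)*Ro.from_euler('y',-lean)
    print('t',round(s['clock'],2),'tcp in box',loc.round(1),'F',np.round(s['contact_force'],1),'turn',np.degrees((Rt.inv()*goal).as_rotvec()).round(1))
    for t in targets:
        w=Rb.apply(np.array(t)/1e3)+[x,y,0]
        print(t,Rt.inv().apply(w-s['tool_pos']).round(4)*1e3)
E
python3 -c "
from h import *
plan([[55,0,235],[55,0,185],[40,0,160]])"
```

```text
t 0.1 tcp in box [-344.6  254.2  238. ] F [ 0.4 -0.2  0.4] turn [-0.1  0.  -9.5]
[55, 0, 235] [-436.2 -184.6    3.4]
[55, 0, 185] [-436.2 -184.5   53.4]
[40, 0, 160] [-421.4 -186.9   78.4]
```

>>> {"op": "move_arm", "data": {"motion": [[-55,-23,0,0,0,-2,1],[-110,-46,0,0,0,-4,1],[-165,-69,0,0,0,-6,1],[-220,-92,0,0,0,-8,1],[-275,-115,0,0,0,-9.5,1]], "newtons": 20}}

```text
clock: 0.72
tool_pos: [0.47, 0.3385, 0.2385]
eef_rot: [0.14, 0.99, -0.0, -0.0]
contact_force: [0.6, 0.7, -1.2]
opening: 0.457
finger_force: 0.0
```

```bash
python3 -c "
from h import *
plan([[55,0,235],[55,0,185],[40,0,160]])"
```

```text
t 0.72 tcp in box [-91.   94.5 238.5] F [ 0.6  0.7 -1.2] turn [-0. -0.  0.]
[55, 0, 235] [-146.   -94.5    3.5]
[55, 0, 185] [-146.   -94.5   53.5]
[40, 0, 160] [-131.   -94.5   78.5]
```

>>> {"op": "move_arm", "data": {"motion": [[-49,-32,0,0,0,0,1],[-98,-63,0,0,0,0,1],[-146,-94,4,0,0,0,1],[-146,-94,40,0,0,0,1],[-146,-94,54,0,0,0,1]]}}

```text
clock: 1.35
tool_pos: [0.5818, 0.2081, 0.1825]
eef_rot: [0.141, 0.99, -0.001, -0.002]
contact_force: [-0.8, 0.7, -0.2]
opening: 0.009
finger_force: 0.0
```

```bash
python3 - <<'E'
from h import *
from plant import eyes
plan([[37,0,146]])
d=eyes.snapshot('scene');cv2.imwrite('pics/c.png',cv2.resize(d['frame'][60:260,130:330,::-1],None,fx=3,fy=3))
E
```

```text
t 1.35 tcp in box [ 52.6   0.4 182.5] F [-0.8  0.7 -0.2] turn [-0.1 -0.2 -0.1]
[37, 0, 146] [15.5 -0.3 36.6]
```

View pics/c.png

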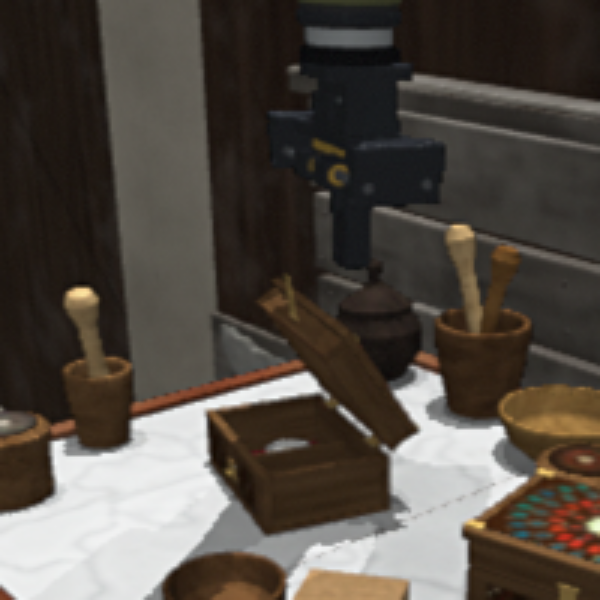

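The view shows the closed fingers at (350,250), above and behind the lid. The clasp stands up at (290,295), clear of them.

>>> {"op": "move_arm", "data": {"motion": [[8,22,0,0,0,0,1],[14,32,0,0,0,0,1],[19,38,0,0,0,0,1],[24,40,0,0,0,0,1],[28,42,0,0,0,0,1]]}}

```text
clock: 2.02
tool_pos: [0.5676, 0.2569, 0.1849]
eef_rot: [0.141, 0.99, -0.0, 0.0]
contact_force: [1.4, 0.1, -0.2]
opening: 0.008
finger_force: 0.0
```

```bash
python3 -c "
from h import *
plan([[18,0,138.7],[1,0,127.7],[-12.6,0,113.8],[-23.5,0,97],[-31,0,79]])"
```

```text
t 2.02 tcp in box [ 25.4  43.3 184.9] F [ 1.4  0.1 -0.2] turn [-0.   0.  -0.1]
[18, 0, 138.7] [  7.4 -43.3  46.2]
[1, 0, 127.7] [ 24.4 -43.3  57.2]
[-12.6, 0, 113.8] [ 38.  -43.3  71.1]
[-23.5, 0, 97] [ 48.9 -43.3  87.9]
[-31, 0, 79] [ 56.4 -43.3 105.9]
```

I put the approach shift in the y column instead of z. It went sideways 42 mm above everything, with no contact. Correcting.

>>> {"op": "move_arm", "data": {"motion": [[-23,0,0,0,0,0,1],[-23,-42,0,0,0,0,1],[-18,-42,27,0,0,0,1],[-10,-42,38,0,0,0,1],[-5,-42,40,0,0,0,1]]}}

```text
clock: 2.65
tool_pos: [0.5603, 0.2159, 0.1444]
eef_rot: [0.141, 0.99, -0.0, -0.0]
contact_force: [1.3, -1.1, 1.3]
opening: 0.008
finger_force: 0.5
```

```bash
python3 -c "
from h import *
plan([[18,0,138.7],[1,0,127.7],[-12.6,0,113.8],[-23.5,0,97],[-31,0,79]])"
```

```text
t 2.65 tcp in box [ 29.8   1.9 144.4] F [ 1.3 -1.1  1.3] turn [-0. -0.  0.]
[18, 0, 138.7] [11.8 -1.9  5.7]
[1, 0, 127.7] [28.8 -1.9 16.7]
[-12.6, 0, 113.8] [42.4 -1.9 30.6]
[-23.5, 0, 97] [53.3 -1.9 47.4]
[-31, 0, 79] [60.8 -1.8 65.4]
```

>>> {"op": "move_arm", "data": {"motion": [[5,0,2,0,0,0,1],[10,0,4,0,0,0,1],[14,0,6,0,0,0,1],[18,0,8,0,0,0,1],[22,0,11,0,0,0,1]]}}

```text
clock: 3.28
tool_pos: [0.5397, 0.2223, 0.1338]
eef_rot: [0.141, 0.99, 0.0, 0.0]
contact_force: [0.8, 0.6, 1.6]
opening: 0.004
finger_force: 0.6
```

```bash
python3 -c "
from h import *
plan([[1,0,127.7],[-12.6,0,113.8],[-23.5,0,97],[-31,0,79]])
from plant import eyes
d=eyes.snapshot('scene');cv2.imwrite('pics/d.png',cv2.resize(d['frame'][120:260,160:300,::-1],None,fx=4,fy=4))
"
```

```text
t 3.27 tcp in box [  8.2   2.3 133.8] F [0.8 0.6 1.6] turn [ 0.1  0.  -0. ]
[1, 0, 127.7] [ 7.2 -2.3  6.1]
[-12.6, 0, 113.8] [20.8 -2.3 20. ]
[-23.5, 0, 97] [31.7 -2.3 36.8]
[-31, 0, 79] [39.2 -2.4 54.8]
```

View pics/d.png

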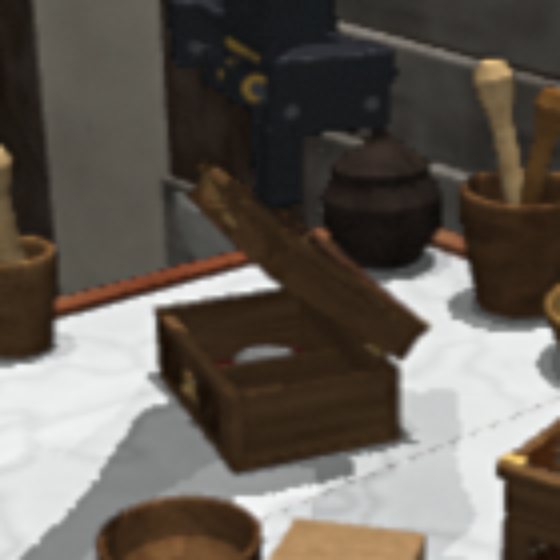

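The lid is now at about 0.7 rad, with the fingers behind it at (290,190). The box has not visibly moved.

>>> {"op": "move_arm", "data": {"motion": [[4,0,3,0,0,0,1],[8,0,6.5,0,0,0,1],[12,0,10.5,0,0,0,1],[16,0,15,0,0,0,1],[20,0,19.5,0,0,0,1]]}}

```text
clock: 3.95
tool_pos: [0.5201, 0.2273, 0.1138]
eef_rot: [0.141, 0.99, -0.0, -0.0]
contact_force: [0.3, 0.5, 0.5]
opening: 0.005
finger_force: 0.6
```

>>> {"op": "move_arm", "data": {"motion": [[2.5,0,3.5,0,0,0,1],[5,0,7,0,0,0,1],[7.5,0,10.5,0,0,0,1],[9.5,0,14,0,0,0,1],[11,0,17,0,0,0,1]]}}

```text
clock: 4.58
tool_pos: [0.5099, 0.2303, 0.097]
eef_rot: [0.141, 0.99, -0.0, -0.0]
contact_force: [-0.0, -0.2, 0.8]
opening: 0.006
finger_force: 0.4
```

```bash
python3 -c "
from h import *
plan([[-31,0,79]])"
```

```text
t 4.58 tcp in box [-22.6   1.7  97. ] F [-0.  -0.2  0.8] turn [-0. -0. -0.]
[-31, 0, 79] [ 8.4 -1.7 18. ]
```

>>> {"op": "move_arm", "data": {"motion": [[2,0,4,0,0,0,1],[4,0,8,0,0,0,1],[6,0,11.5,0,0,0,1],[7,0,14,0,0,0,1],[8,0,16,0,0,0,1]]}}

```text
clock: 5.2
tool_pos: [0.5024, 0.2326, 0.0811]
eef_rot: [0.141, 0.99, 0.0, 0.0]
contact_force: [0.0, -0.4, 0.5]
opening: 0.001
finger_force: 0.3
```

>>> {"op": "move_arm", "data": {"motion": [[0.2,0,1,0,0,0,1],[0.2,0,2,0,0,0,1],[0.2,0,2.5,0,0,0,1]]}}

```text
clock: 5.58
tool_pos: [0.5019, 0.2328, 0.0795]
eef_rot: [0.141, 0.99, -0.0, -0.0]
contact_force: [-2.1, -1.2, 11.8]
opening: 0.006
finger_force: 5.9
```

```bash
python3 -c "
from h import *
plan([[-31,0,79]])"
```

```text
t 5.58 tcp in box [-31.    1.9  79.5] F [-2.1 -1.2 11.8] turn [-0. -0. -0.]
[-31, 0, 79] [ 0.  -1.9  0.5]
```

>>> {"op": "move_arm", "data": {"motion": [[0,0,0.3,0,0,0,1],[0,0,0.3,0,0,0,1],[0,0,0,0,0,0,1],[0,0,-15,0,0,0,1],[0,0,-60,0,0,0,1]]}}

```text
clock: 6.2
tool_pos: [0.501, 0.232, 0.1383]
eef_rot: [0.141, 0.99, -0.001, -0.002]
contact_force: [0.2, 0.3, 0.3]
opening: 0.004
finger_force: 0.0
```

>>> {"op": "move_arm", "data": {"motion": [[-10,0,-50,0,0,0,1],[-20,0,-100,0,0,0,1]]}}

```text
clock: 6.45
tool_pos: [0.5214, 0.2269, 0.241]
eef_rot: [0.141, 0.99, 0.0, 0.0]
contact_force: [0.7, 0.6, -1.9]
opening: 0.005
finger_force: 0.0
```

```bash
cat > fit.py <<'E'
from h import *
from plant import eyes
from scipy.optimize import least_squares
import sys
n=sys.argv[1]
s=eyes.snapshot('scene');t=eyes.snapshot('top')
np.savez('s%s.npz'%n,**s);np.savez('t%s.npz'%n,**t)
x0,y0,th0,_=np.load('box.npy') 
P=np.vstack([cloud(s).reshape(-1,3),cloud(t).reshape(-1,3)]);P=P[np.isfinite(P).all(1)]
def loc(p,P):
    C,S=np.cos(p[2]),np.sin(p[2]);d=P-[p[0],p[1],0];return np.c_[d[:,0]*C+d[:,1]*S,-d[:,0]*S+d[:,1]*C,d[:,2]]
L=loc((x0,y0,th0),P)
m=(abs(L[:,0])<.085)&(abs(L[:,1])<.1)&(L[:,2]>.012)&(L[:,2]<.1);Q=P[m]
def sd(p,lo,hi):
    c=(np.array(lo)+hi)/2;h=(np.array(hi)-lo)/2;q=abs(p-c)-h
    return np.linalg.norm(np.maximum(q,0),axis=1)+np.minimum(q.max(1),0)
def f(p):
    b=loc(p,Q);e1=sd(b,[-.051,-.075,0],[.054,.075,.05]);e2=sd(b,[-.055,-.078,.051],[.054,.078,.079])
    return np.clip(np.where(abs(e1)<abs(e2),e1,e2),-.02,.02)
o=least_squares(f,[x0,y0,th0],loss='soft_l1',f_scale=.002)
print('start',x0,y0,th0,'now',o.x.round(4),np.median(abs(f(o.x))),len(Q))
L=loc(o.x,P);top=(abs(L[:,0])<.045)&(abs(L[:,1])<.06)&(L[:,2]>.06)&(L[:,2]<.12)
for k in(-.045,0,.03): 
    q=L[top&(abs(L[:,0]-k)<.015),2];print('top z at',k,np.median(q).round(4))
c=L[(L[:,0]<-.060)&(L[:,0]>-.1)&(abs(L[:,1])<.03)&(L[:,2]>.015)&(L[:,2]<.12)]
print('clasp pts',len(c),c[:25].round(3).tolist())
np.save('box1.npy',np.r_[o.x,0])
k=4;im=cv2.resize(s['frame'][130:260,170:310,::-1],None,fx=k,fy=k);cv2.imwrite('pics/f%s.png'%n,im)
E
python3 fit.py 1
```

```text
start 0.5311092468254436 0.22240033472031795 -0.2822946177902718 now [ 0.5313  0.2236 -0.2856] 0.0009983760508358412 3068
top z at -0.045 0.0801
top z at 0 0.0801
top z at 0.03 0.08
clasp pts 17 [[-0.084, -0.001, 0.076], [-0.081, -0.0, 0.075], [-0.078, 0.003, 0.073], [-0.083, -0.005, 0.075], [-0.079, -0.002, 0.073], [-0.077, -0.003, 0.073], [-0.074, -0.001, 0.071], [-0.071, 0.003, 0.069], [-0.077, -0.009, 0.072], [-0.072, -0.002, 0.069], [-0.071, -0.004, 0.07], [-0.067, -0.001, 0.068], [-0.064, 0.001, 0.066], [-0.062, 0.001, 0.066], [-0.067, -0.008, 0.068], [-0.064, -0.005, 0.066], [-0.061, -0.002, 0.064]]
```

View pics/f1.png

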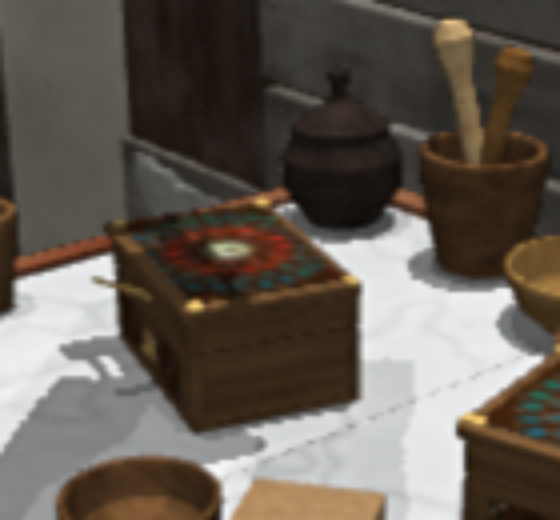

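The lid is shut (top z = 0.080 everywhere). The clasp sticks out to the front at (120,287), at roughly 2.0 rad, and the box has hardly moved.

```bash
cp box.npy box0.npy; cp box1.npy box.npy; python3 -c "
from h import *
plan([[-84,0,150],[-84,0,92]],np.radians(15))"
```

```text
t 6.55 tcp in box [ -7.    2.8 244.8] F [-0.1  0.9 -0.9] turn [  0.5 -14.5  -0. ]
[-84, 0, 150] [77.9 -3.5 94.1]
[-84, 0, 92] [ 78.4  -4.  152.1]
```

>>> {"op": "move_arm", "data": {"motion": [[40,-2,10,0,-5,0,1],[78,-4,30,0,-10,0,1],[78,-4,75,0,-15,0,1],[78,-4,110,0,-15,0,1],[78,-4,140,0,-15,0,1]]}}

```text
clock: 7.18
tool_pos: [0.4448, 0.2461, 0.0989]
eef_rot: [0.139, 0.982, -0.021, 0.128]
contact_force: [-0.2, 17.1, -3.2]
opening: 0.006
finger_force: 0.0
```

```bash
python3 -c "
from h import *
plan([[-84,0,81],[-84,0,75],[-85,0,69],[-85.5,0,65],[-86.6,0,60.4]],np.radians(15))"
```

```text
t 7.17 tcp in box [-89.3  -2.8  98.9] F [-0.2 17.1 -3.2] turn [-0.2 -0.1  0.3]
[-84, 0, 81] [-0.6  2.9 18.7]
[-84, 0, 75] [ 1.   2.9 24.5]
[-85, 0, 69] [ 3.5  2.9 30. ]
[-85.5, 0, 65] [ 5.   3.  33.7]
[-86.6, 0, 60.4] [ 7.2  3.  37.9]
```

>>> {"op": "move_arm", "data": {"motion": [[0,0,0,0,0,0,1]]}}

```text
clock: 7.3
tool_pos: [0.4449, 0.2457, 0.0984]
eef_rot: [0.138, 0.982, -0.021, 0.127]
contact_force: [-0.2, 0.4, 0.3]
opening: 0.004
finger_force: 0.0
```

```bash
python3 -c "
from h import *
from plant import r,eyes
s=r.get_state();print(s['contact_force'],s['moment'],s['joint_torque'])
plan([[-84,0,81]],np.radians(15))
d=eyes.snapshot('scene');e=eyes.snapshot('top')
cv2.imwrite('pics/g.png',np.hstack([cv2.resize(x['frame'][60:340,80:360,::-1],(400,400)) for x in(d,e)]))
"
```

```text
[-0.19419426  0.3562178   0.25272185] [ 0.02658675  0.2499982  -0.03817109] [ -0.6317907  -42.30697989   4.93244916  -3.3913473    0.87185629
   0.43871876  -1.01396699]
t 7.3 tcp in box [-89.2  -3.2  98.4] F [-0.2  0.4  0.3] turn [-0.3 -0.2  0.3]
[-84, 0, 81] [-0.6  3.3 18.1]
```

View pics/g.png

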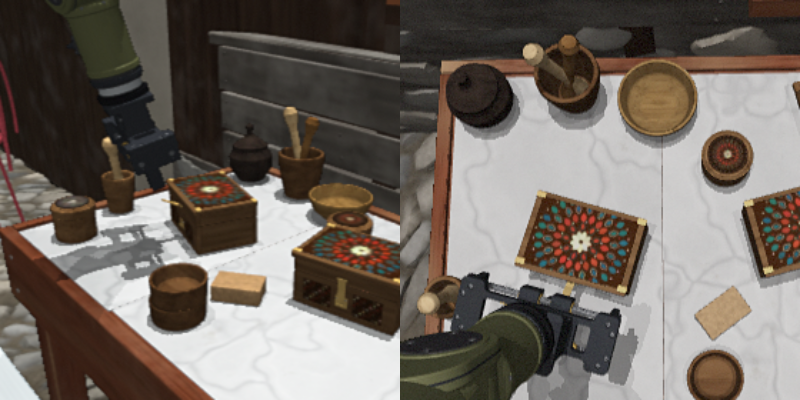

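```bash
python3 -c "
from h import *
x,y,th,a=np.load('box.npy');C,S=np.cos(th),np.sin(th)
P=np.vstack([cloud(dict(np.load(n))).reshape(-1,3) for n in('top0.npz','scene0.npz')]);P=P[np.isfinite(P).all(1)]
d=P-[x,y,0];L=np.c_[d[:,0]*C+d[:,1]*S,-d[:,0]*S+d[:,1]*C,d[:,2]]*1e3
for lo,hi in((50,80),(80,110),(110,140),(140,180)):
  for n,m in(('left',(L[:,1]>80)&(L[:,1]<300)),('right',(L[:,1]<-80)&(L[:,1]>-200)),('mid',abs(L[:,1])<80)):
    q=L[m&(L[:,0]>-200)&(L[:,0]<-56)&(L[:,2]>lo)&(L[:,2]<hi)]
    if len(q):print(lo,n,len(q),np.percentile(q,2,0).round(),np.percentile(q,98,0).round())
"
```

```text
50 left 892 [-198.   82.   51.] [-95. 182.  74.]
50 right 249 [-150. -199.   50.] [-102. -188.   62.]
50 mid 259 [-199.   47.   52.] [-179.   79.   65.]
80 left 102 [-133.  143.   80.] [-116.  157.  109.]
110 left 205 [-143.  134.  111.] [-118.  159.  140.]
140 left 136 [-140.  139.  140.] [-121.  159.  146.]
```

The clasp is at (568,288) in the right panel, under the gripper. The pestle and jars stay at least 40 mm clear of it. The 17 N reading was a one-off transient that has gone.

>>> {"op": "move_arm", "data": {"motion": [[-0.5,3,6,0,0,0,1],[-0.5,3,12,0,0,0,1],[-0.5,3,17,0,0,0,1],[-0.5,3,19,0,0,0,1],[0,3,20.5,0,0,0,1]]}}

```text
clock: 8.02
tool_pos: [0.4529, 0.2477, 0.0815]
eef_rot: [0.141, 0.981, -0.018, 0.129]
contact_force: [-1.0, 0.2, 0.0]
opening: 0.007
finger_force: 0.0
```

```bash
python3 -c "
from h import *
b=[1.8,1.6,1.4,1.2,1.0,.8,.6,.4,.2,.05,0]
plan([[round(-53-25*np.sin(q)-2*np.cos(q)-8.7,1),0,round(60-25*np.cos(q)+2*np.sin(q)-2.3,1)] for q in b],np.radians(15))"
```

```text
t 8.03 tcp in box [-82.    1.   81.5] F [-1.   0.2  0. ] turn [ 0.1 -0.1  0. ]
[np.float64(-85.6), 0, np.float64(65.3)] [ 7.6 -1.  14.8]
[np.float64(-86.6), 0, np.float64(60.4)] [ 9.9 -1.  19.2]
[np.float64(-86.7), 0, np.float64(55.4)] [11.2 -1.  24.1]
[np.float64(-85.7), 0, np.float64(50.5)] [11.5 -1.  29. ]
[np.float64(-83.8), 0, np.float64(45.9)] [10.9 -1.  34. ]
[np.float64(-81.0), 0, np.float64(41.7)] [ 9.3 -1.  38.8]
[np.float64(-77.5), 0, np.float64(38.2)] [ 6.8 -1.  43. ]
[np.float64(-73.3), 0, np.float64(35.5)] [ 3.4 -1.  46.7]
[np.float64(-68.6), 0, np.float64(33.6)] [-0.6 -1.  49.8]
[np.float64(-64.9), 0, np.float64(32.8)] [-4.  -1.1 51.5]
[np.float64(-63.7), 0, np.float64(32.7)] [-5.1 -1.1 51.9]
```

>>> {"op": "move_arm", "data": {"motion": [[0.6,0,1.2,0,0,0,1],[1.2,-0.3,2.4,0,0,0,1],[1.8,-0.5,3.6,0,0,0,1],[2.4,-0.8,4.8,0,0,0,1],[3,-1,6,0,0,0,1]]}}

```text
clock: 8.65
tool_pos: [0.4501, 0.2473, 0.0735]
eef_rot: [0.14, 0.982, -0.019, 0.128]
contact_force: [-1.4, 1.7, 0.8]
opening: 0.006
finger_force: 0.7
```

>>> {"op": "move_arm", "data": {"motion": [[0.6,0,1.1,0,0,0,1],[1.2,0,2.2,0,0,0,1],[1.8,0,3.3,0,0,0,1],[2.4,0,4.4,0,0,0,1],[3,0,5.5,0,0,0,1]]}}

```text
clock: 9.28
tool_pos: [0.4491, 0.247, 0.0674]
eef_rot: [0.14, 0.982, -0.019, 0.128]
contact_force: [-1.9, 0.5, 0.9]
opening: 0.006
finger_force: 0.4
```

```bash
python3 -c "
from h import *
plan([[-85.7,0,50.5]],np.radians(15))"
```

```text
t 9.28 tcp in box [-85.5  -0.8  67.4] F [-1.9  0.5  0.9] turn [-0.1 -0.1  0.1]
[-85.7, 0, 50.5] [ 4.5  0.8 16.3]
```

>>> {"op": "move_arm", "data": {"motion": [[0.6,0.2,1.1,0,0,0,1],[1.2,0.4,2.2,0,0,0,1],[1.8,0.6,3.3,0,0,0,1],[2.3,0.8,4.4,0,0,0,1],[2.8,0.8,5.5,0,0,0,1]]}}

```text
clock: 9.9
tool_pos: [0.4483, 0.2483, 0.0615]
eef_rot: [0.14, 0.982, -0.019, 0.128]
contact_force: [-0.2, -0.8, 0.0]
opening: 0.004
finger_force: 0.2
```

>>> {"op": "move_arm", "data": {"motion": [[0.4,0,1.1,0,0,0,1],[0.8,0,2.2,0,0,0,1],[1.2,0,3.3,0,0,0,1],[1.5,0,4.4,0,0,0,1],[1.7,0,5.5,0,0,0,1]]}}

```text
clock: 10.52
tool_pos: [0.4478, 0.2483, 0.0557]
eef_rot: [0.14, 0.982, -0.019, 0.128]
contact_force: [0.3, -0.2, 1.2]
opening: 0.009
finger_force: 0.2
```

>>> {"op": "move_arm", "data": {"motion": [[0.2,0,1.1,0,0,0,1],[0.3,0,2.2,0,0,0,1],[0.4,0,3.3,0,0,0,1],[0.4,0,4.4,0,0,0,1],[0.4,0,5.5,0,0,0,1]]}}

```text
clock: 11.15
tool_pos: [0.4489, 0.248, 0.0503]
eef_rot: [0.14, 0.982, -0.019, 0.128]
contact_force: [-0.4, -0.4, 0.6]
opening: 0.002
finger_force: 0.4
```

```bash
python3 -c "
from h import *
b=[1.0,.8,.6,.4,.2,.05,0]
plan([[round(float(-53-25*np.sin(q)-2*np.cos(q)-8.7),1),0,round(float(60-25*np.cos(q)+2*np.sin(q)-2.3),1)] for q in b],np.radians(15))
from plant import eyes
d=eyes.snapshot('scene');cv2.imwrite('pics/k.png',cv2.resize(d['frame'][130:250,160:280,::-1],None,fx=5,fy=5))
"
```

```text
t 11.15 tcp in box [-86.    0.1  50.3] F [-0.4 -0.4  0.6] turn [-0.1 -0.1  0.1]
[-83.8, 0, 45.9] [-1.  -0.1  4.8]
[-81.0, 0, 41.7] [-2.6 -0.1  9.6]
[-77.5, 0, 38.2] [-5.1 -0.1 13.9]
[-73.3, 0, 35.5] [-8.4 -0.1 17.6]
[-68.6, 0, 33.6] [-12.5  -0.2  20.6]
[-64.9, 0, 32.8] [-15.9  -0.2  22.3]
[-63.7, 0, 32.7] [-17.   -0.2  22.7]
```

View pics/k.png

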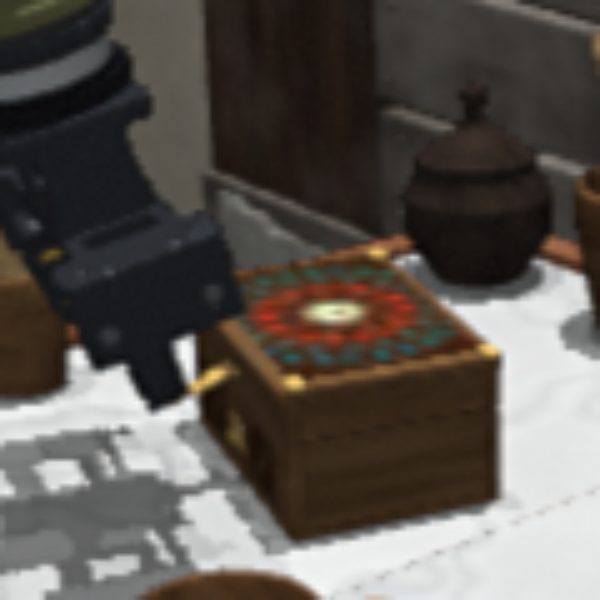

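The clasp, at (190,388), is following the fingertip down. I'll steer a little more inward so the tip doesn't slip past its end.

>>> {"op": "move_arm", "data": {"motion": [[-1,0,0.7,0,0,0,1],[-2,0,1.5,0,0,0,1],[-3,0,2.4,0,0,0,1],[-3.6,0,3.5,0,0,0,1],[-4,0,4.8,0,0,0,1]]}}

```text
clock: 11.82
tool_pos: [0.4535, 0.2466, 0.0466]
eef_rot: [0.14, 0.982, -0.019, 0.128]
contact_force: [-1.7, 0.5, 1.0]
opening: 0.006
finger_force: 0.6
```

>>> {"op": "move_arm", "data": {"motion": [[-0.3,0,1,0,0,0,1],[-0.6,0,2,0,0,0,1],[-0.9,0,3,0,0,0,1],[-1.3,0,4,0,0,0,1],[-1.7,0,5,0,0,0,1]]}}

```text
clock: 12.45
tool_pos: [0.4567, 0.2457, 0.0423]
eef_rot: [0.14, 0.982, -0.019, 0.128]
contact_force: [-1.5, 0.6, 1.6]
opening: 0.005
finger_force: 0.5
```

>>> {"op": "move_arm", "data": {"motion": [[-0.5,0,0.9,0,0,0,1],[-1,0,1.8,0,0,0,1],[-1.5,0,2.6,0,0,0,1],[-2,0,3.4,0,0,0,1],[-2.6,0,4.2,0,0,0,1]]}}

```text
clock: 13.08
tool_pos: [0.4601, 0.2448, 0.0389]
eef_rot: [0.14, 0.982, -0.019, 0.128]
contact_force: [-0.2, 0.2, -0.1]
opening: 0.005
finger_force: 0.4
```

```bash
python3 -c "
from h import *
b=[.4,.2,.05,0]
plan([[round(float(-53-25*np.sin(q)-2*np.cos(q)-8.7),1),0,round(float(60-25*np.cos(q)+2*np.sin(q)-2.3),1)] for q in b],np.radians(15))
from plant import eyes
d=eyes.snapshot('scene');cv2.imwrite('pics/l.png',cv2.resize(d['frame'][130:250,160:280,::-1],None,fx=5,fy=5))
"
```

```text
t 13.07 tcp in box [-74.3   0.2  38.9] F [-0.2  0.2 -0.1] turn [-0.1 -0.1  0.1]
[-73.3, 0, 35.5] [-0.1 -0.2  3.6]
[-68.6, 0, 33.6] [-4.2 -0.2  6.6]
[-64.9, 0, 32.8] [-7.5 -0.2  8.4]
[-63.7, 0, 32.7] [-8.7 -0.2  8.8]
```

View pics/l.png

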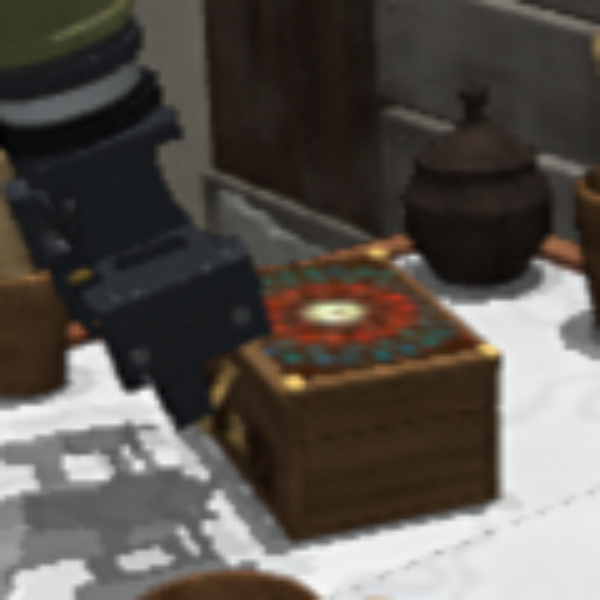

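The clasp, at (225,390), is mostly down with the fingertip on it. Next is the last inward stretch.

>>> {"op": "move_arm", "data": {"motion": [[-0.8,0,0.8,0,0,0,1],[-1.6,0,1.6,0,0,0,1],[-2.4,0,2.4,0,0,0,1],[-3.2,0,3.2,0,0,0,1],[-4,0,4,0,0,0,1]]}}

```text
clock: 13.75
tool_pos: [0.4647, 0.2433, 0.0361]
eef_rot: [0.14, 0.982, -0.019, 0.128]
contact_force: [-0.8, 0.1, 0.6]
opening: 0.009
finger_force: 0.4
```

>>> {"op": "move_arm", "data": {"motion": [[-0.8,0,0.4,0,0,0,1],[-1.6,0,0.8,0,0,0,1],[-2.4,0,1.2,0,0,0,1],[-3,0,1.5,0,0,0,1],[-3.6,0,1.8,0,0,0,1]]}}

```text
clock: 14.38
tool_pos: [0.4684, 0.2423, 0.0353]
eef_rot: [0.14, 0.982, -0.019, 0.128]
contact_force: [-0.7, -0.5, 0.0]
opening: 0.006
finger_force: 0.3
```

```bash
python3 -c "
from h import *
plan([[-63.7,0,32.7]],np.radians(15))"
```

```text
t 14.38 tcp in box [-65.6   0.1  35.3] F [-0.7 -0.5  0. ] turn [-0.1 -0.1  0.1]
[-63.7, 0, 32.7] [-1.2 -0.1  3. ]
```

>>> {"op": "move_arm", "data": {"motion": [[-0.7,0,0.3,0,0,0,1],[-1.4,0,0.6,0,0,0,1],[-2,0,0.8,0,0,0,1],[-2.6,0,1,0,0,0,1],[-3,0,1.1,0,0,0,1]]}}

```text
clock: 15.0
tool_pos: [0.4704, 0.2417, 0.0349]
eef_rot: [0.14, 0.982, -0.019, 0.127]
contact_force: [-4.9, 0.7, 3.7]
opening: 0.003
finger_force: 2.4
```

```bash
python3 -c "
from h import *
plan([[-63.7,0,32.7]],np.radians(15))"
```

```text
t 15.0 tcp in box [-63.5   0.2  34.9] F [-4.9  0.7  3.7] turn [-0.1 -0.2  0.2]
[-63.7, 0, 32.7] [ 0.7 -0.2  2. ]
```

>>> {"op": "move_arm", "data": {"motion": [[-0.3,0,0,0,0,0,1],[-0.3,0,0,0,0,0,1],[3,0,-0.5,0,0,0,1],[18,0,-5,0,0,0,1],[35,0,-15,0,0,0,1]]}}

```text
clock: 15.62
tool_pos: [0.4365, 0.2514, 0.0407]
eef_rot: [0.141, 0.981, -0.02, 0.13]
contact_force: [-0.2, 0.9, -0.1]
opening: 0.01
finger_force: 0.0
```

>>> {"op": "move_arm", "data": {"motion": [[5,0,-40,0,0,0,1],[5,0,-90,0,0,0,1],[5,0,-140,0,0,0,1],[5,0,-190,0,0,0,1],[5,0,-190,0,0,0,1]]}}

```text
clock: 16.25
tool_pos: [0.3841, 0.2674, 0.2257]
eef_rot: [0.141, 0.981, -0.018, 0.129]
contact_force: [1.2, -0.6, 0.1]
opening: 0.007
finger_force: 0.0
```

```bash
python3 fit.py 2; cat box0.npy >/dev/null; python3 -c "
import numpy as np;a=np.load('box0.npy');b=np.load('box1.npy');print((b-a)[:3])"
```

```text
start 0.5313224489675161 0.2236437905367472 -0.285554775909414 now [ 0.5328  0.2233 -0.2877] 0.001142783171464417 7160
top z at -0.045 0.0801
top z at 0 0.0802
top z at 0.03 0.0801
clasp pts 0 []
[ 0.00165602  0.00091007 -0.0053814 ]
```

View pics/f2.png

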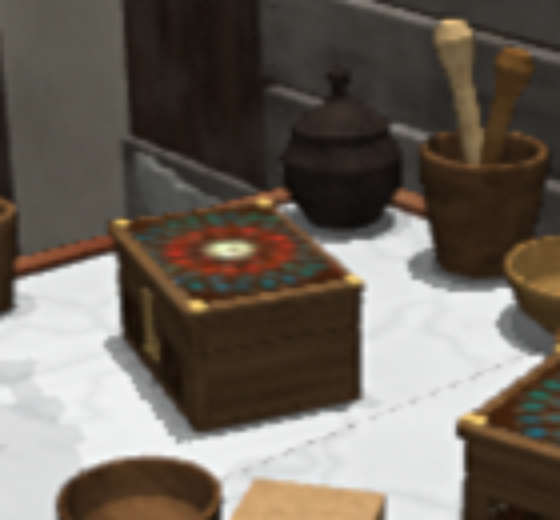

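The lid is shut and the clasp lies flat at (150,320). The box moved about 2 mm, and the arm is clear of everything.

```bash
python3 -c "
from plant import finish_job
print(finish_job())"
```

```text
the job is handed in; nothing more can be done
None
```

I pushed the lid fully shut, then pressed the clasp flat. The box slipped about 2 mm, the neighbouring things were not touched, and the job was handed in at about 16 s of the 58 s; no verdict came back.

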